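# Rake the cones into the grooved tray

## Robot

A 6-joint arm with a two-finger parallel gripper is mounted at the origin on a cart in front of the work surface, level with it; the furniture and walls round the work are solid. World frame = base frame: x ahead of the robot, y to its left, z up, the work surface at z = 0. Lengths are in m, angles in rad, forces in N, time in s.
With the tool pointing down it reaches from about 0.325 to 0.775 m from the base axis. Payload 5.5 kg.
Tool frame: the origin (TCP) lies at the very end of the fingers, on their centre line; the grasp point (between the pads) lies 19 mm behind it; z points along the fingers, y is the line along which they close (so a half turn about z gives the same grasp; the last joint's range is limited). The gripper opens to 85 mm and grips with 20 to 120 N. Pads are 22 mm wide; open, the fingers measure 114 mm over their backs; the gripper's body (76 mm by 85 mm) begins 54 mm behind the grasp point. The pads swing forward as they close: fully open they stand 13 mm farther back than shut.
Start: joints at [1.091, 0.091, 1.231, -0, 1.82, -0.057], TCP at [0.246, 0.547, 0.211] pointing down, gripper open.
Joint ranges: [-2.87, 2.87], [-0.86, 2.18], [0.17, 2.46], [-1.51, 4.65], [0.06, 2.69], [-2.65, 2.65]. Speed limits (rad/s): [2.57, 2.57, 3.01, 3.14, 3.14, 3.14].

## Interface

Orientations are given as a unit quaternion [w, x, y, z].
In Python, from cell import robot, viewer, workorder gives the robot as it stands.
- The arm moves only by the tool step_arm, never from a script. Its argument "motion" is a list of rows, each a list of 2 entries, a list of its own where there are three numbers: the shift along the world's x, y, z in m, then the turn, a rotation vector about the world's x, y, z in degrees. In form: [[[x, y, z], [ax, ay, az]], ...]. A call has 1 to 12 rows; each row is the pose to reach, as a shift and turn from the pose commanded when the call began; what a row does not reach only later rows make up. A row lasts 1/8 s, in which the tool goes at most 62.5 mm and 10.7 degrees, less where a joint would pass 70% of its speed; a pose out of reach is approached as far as the arm can. A call with a gripper value outside its range is refused whole. "grip" is the opening, from 0 (shut) to 1 (fully open), set as the call begins (left out, the last holds). The fingers move at their own pace and stop on an object; the grip force is fixed at half the most. Time passes only in rows, so rows that repeat a pose let the fingers close. It gives the time, the measured TCP pose, the force, the opening and the grip force at its end, in the units of the state.
- robot.state(): the state, without advancing time (a new reading comes with each control period).
- viewer.snapshot(name): name is "scene" or "side" or "wrist"; returns a dict with "frame" (400x640x3 uint8, red, green, blue), "z_map" (400x640 float32, m along the optical axis (not along the pixel's ray), 0 where there is no reading), "mtx" (3x3 intrinsics, pixels), "T" (4x4, takes a point from camera to world coordinates). Camera axes: x right, y up, looking along -z (the intrinsics and any distortion apply to the point x, -y, -z); pixel columns grow to the right and rows downward; lengths in m; the calibration is good to about 2 mm. The wrist camera is an equidistant fisheye: a pixel r from the principal point sees the ray r / f radians off the axis. A picture is of the moment at which its call begins.
- workorder.close_job(): hands the job in; it is judged then, once.
The state is a dict: "time": time; "joint_positions": joint angles; "qd": joint speeds; "tau": joint torques, N m; "tcp_pos": TCP position; "eef_rot": TCP orientation; "wrist_force": force on the tool from outside, world axes, zero at the start; "ft_torque": the same for the moment, N m; "gripper_width": finger opening in m; "finger_force": force on a finger pad.
Only numpy, scipy, OpenCV 4.12 (cv2) and the standard library are available. Lean on these libraries where they do the work, as an engineer would, in place of code of your own. Each camera call takes 0.05 s, during which the arm holds its last target. There are 200 camera calls.

## Task

Take the rake from its rest and comb it across the grooved tray, from the blank landing to the end wall, so that all four paper cones lie parallel down in the grooves. Keep the rake's two end shoes resting lightly on the tray's side rails all the way across, without bearing down on rails or cones: the tray may lean a little. Then put the rake back on its rest, standing upright with both shoes in their notches, and do not handle the cones with the gripper or knock the other things about.

Things in the scene. Friction and masses are not known exactly. Their poses are not given: they have to be found in the camera images.
- tray: fixed grooved aluminium tray, 146 (x) x 251 (y) x 36 mm; origin: centre of its underside, axes of its level foot plate. Ten channels run along x: 122 mm long, 16 wide, 16 deep, 20 mm pitch, centred on y = +0.070, +0.050 .. -0.110, with 4 mm ridges between; floors z = 0.014, ridge tops 0.030. Heights are for a level bed: see tray_rails for its lean
- tray_rails (a point): point amid the two smooth side rails at the height of their tops, at (0, 0, 0.036) of the level tray; the rails lie at x = -0.067 and +0.067, 12 mm wide, the whole length in y. Rails, grooves, landing and wall are one rigid bed, stiffly set at a lean about the tray's x axis (at y = 0) of up to 0.02 rad either way, NOT shown by any pose: one end is up to 2 mm higher. Feel it; it does not yield
- tray_landing (a point): middle of the blank flat landing, 47 mm wide, from y = +0.078 to +0.125 of the tray, level with the ridge tops (z = 0.030), between the rails: the stroke starts here (rake origin at about y = +0.10). A half-fallen cone may wedge under the teeth in the stroke: if the force jumps by some 8 N, lift a few mm, go back about 20 mm, settle on the rails again and go on
- tray_wall (a point): top middle of the end wall, 6 mm thick, at y = -0.123 of the tray, top z = 0.042: the stroke ends with the rake about 20 to 30 mm short of it (rake origin at about y = -0.098). Beyond, at the table's right front corner, stands a fixed hand press 0.33 m tall, clear of the work; an arm that starts behind it must rise first
- rake: loose rake, 0.18 to 0.28 kg, upright on its rest: steel beam 146 mm long (its x), 14 mm thick (y), a black shoe under each end (at x = -0.066, +0.066; 14 x 28 x 6 mm), between them seven round 6 mm teeth that reach 2 mm below the shoes. Origin: midway between the shoes at their undersides (z = 0.035 on the rest, 0.036 on level rails). On the rails the teeth clear the ridges by 4 mm
- rake_handle (a point): grip point of the rake, 60 mm above its origin, in the wooden upright handle 32 (x) x 22 (y) mm that reaches from 25 to 83 mm above the origin; take it across its 22 mm. During the stroke keep the rails' push on the shoes at about 1 to 16 N (aim for 5); 30 N is too much, also at the first touch. A cone bears at most 25 N
- rest: rest for the rake, dark steel, fixed, 170 (x) x 70 (y) mm; origin: centre of its underside. Blocks at x = -0.066 and +0.066 with tops at z = 0.035 carry the shoes between lips 6 mm high, in a notch 38 mm wide in y (centred) for the 28 mm shoes. The rake stands with its x along the rest's x, its origin at (0, 0, 0.035) of the rest
- roll_a: paper cone (a thin tapered rolled tube, light and crushable), 109 mm long along its y axis, 12 to 13 mm thick at the wide end, loose, at first lying askew across the tray's ridges; the origin lies at the middle of its length on its skin
- roll_b: paper cone (a thin tapered rolled tube, light and crushable), 109 mm long along its y axis, 12 to 13 mm thick at the wide end, loose, at first lying askew across the tray's ridges; the origin lies at the middle of its length on its skin
- roll_c: paper cone (a thin tapered rolled tube, light and crushable), 109 mm long along its y axis, 12 to 13 mm thick at the wide end, loose, at first lying askew across the tray's ridges; the origin lies at the middle of its length on its skin
- roll_d: paper cone (a thin tapered rolled tube, light and crushable), 109 mm long along its y axis, 12 to 13 mm thick at the wide end, loose, at first lying askew across the tray's ridges; the origin lies at the middle of its length on its skin
- roll_a_mid (a point): middle of roll_a, close to its axis; about 0.020 above the tray's origin when it lies in a groove, about 0.036 when on the ridges
- roll_b_mid (a point): middle of roll_b, close to its axis; about 0.020 above the tray's origin when it lies in a groove, about 0.036 when on the ridges
- roll_c_mid (a point): middle of roll_c, close to its axis; about 0.020 above the tray's origin when it lies in a groove, about 0.036 when on the ridges
- roll_d_mid (a point): middle of roll_d, close to its axis; about 0.020 above the tray's origin when it lies in a groove, about 0.036 when on the ridges
- post: white nylon spacer post, 17 mm diameter, 60 mm tall, standing upright; a bystander, origin at the centre of its underside
- pen: white marker pen with a black cap, 135 mm long, lying down; a bystander, origin at the centre of its underside
- foot: dark rubber foot, 29 mm diameter, 16 mm high; a bystander, origin at the centre of its underside
- collar: grey shaft collar, 28 x 30 x 12 mm, lying flat; a bystander, origin at the centre of its underside
Things that resemble listed ones, but are neither listed nor needed, are in the scene too. What is shaped like the roll_d but orange is not meant.

How it is judged:
By the outcome, as a careful person would: the job done as asked, in the order asked, and still so for the second after the job is handed in, with the robot touching nothing.
It also fails if it takes over 72 s, if anything falls off the work surface, if the arm or the gripper's body presses on something with over 40 N, if the wrist force passes 120 N, or if a joint passes its speed limit or range.

## Working session

There is one attempt and no reset: what is moved stays moved. The work goes in short steps, Python scripts to look and compute and a tool call to move; the robot and the scene stay as the last step left them, time stands still between calls to the robot, and variables do not carry over. Pictures are saved under pics/ and viewed, at most 10 in all, crops included, and the job is handed in when it is done.

Besides the shell and the picture viewer there is one more tool, called after "Request:" as name(argument=value, ...), one argument or row to a line, values as JSON. step_arm: Moves the arm, as the interface text tells. Its arguments: {"type":"object","properties":{"motion":{"type":"array","items":{"type":"array"}},"grip":{"type":"number"}},"required":["motion"]}

```bash
ls; mkdir -p pics; cat > h.py <<'E'
import numpy as np, cv2
from cell import robot, viewer, workorder
def snap(n):
    s=viewer.snapshot(n); return s
def cloud(s,n):
    z=s['z_map'];K=s['mtx'];h,w=z.shape
    u,v=np.meshgrid(np.arange(w),np.arange(h))
    x=(u-K[0,2])/K[0,0];y=(v-K[1,2])/K[1,1]
    if n=='wrist':
        r=np.hypot(x,y)+1e-9;t=np.tan(r)/r;x=x*t;y=y*t
    P=np.stack([x*z,-y*z,-z],-1)
    return P@s['T'][:3,:3].T+s['T'][:3,3]
E
python3 - <<'E'
from h import *
for n in('scene','side'):
    s=snap(n);cv2.imwrite(f'pics/{n}0.png',s['frame'][...,::-1]);np.savez(f'{n}0.npz',**s)
    print(n,s['T'].round(3),s['mtx'])
print(robot.state())
E
```

```text
pics
scene [[-0.497  0.366 -0.787 -0.749]
 [-0.868 -0.196  0.457  0.77 ]
 [ 0.013  0.91   0.415  0.732]
 [ 0.     0.     0.     1.   ]] [[508.1983213    0.         316.4707056 ]
 [  0.         508.1983213  203.47806088]
 [  0.           0.           1.        ]]
side [[ 1.000e+00 -1.600e-02 -9.000e-03  4.890e-01]
 [-1.000e-03  4.060e-01 -9.140e-01 -1.003e+00]
 [ 1.800e-02  9.140e-01  4.060e-01  5.600e-01]
 [ 0.000e+00  0.000e+00  0.000e+00  1.000e+00]] [[484.197332     0.         319.74534262]
 [  0.         484.197332   190.05282999]
 [  0.           0.           1.        ]]
{'time': 0.1, 'joint_positions': array([ 1.09130235e+00,  9.17832008e-02,  1.23177089e+00, -1.45346984e-06,
        1.81980571e+00, -5.66887279e-02]), 'qd': array([-0.00116853,  0.00069516, -0.0021106 , -0.00046637, -0.00090891,
        0.00031848]), 'tau': array([ 2.26183452e-03, -4.60213387e+01, -4.19217646e+01, -6.94208279e-05,
        1.06268536e-02, -2.65766306e-05]), 'tcp_pos': array([0.24605327, 0.54690744, 0.21006113]), 'eef_rot': array([-2.33371595e-04,  2.09831596e-01,  9.77737143e-01, -8.52196727e-04]), 'wrist_force': array([ 0.39332096,  1.20796977, -0.96096303]), 'ft_torque': array([-0.07604698,  0.02537334,  0.04892639]), 'finger_force': 0.0, 'gripper_width': 0.08553599688884791}
```

View pics/scene0.png

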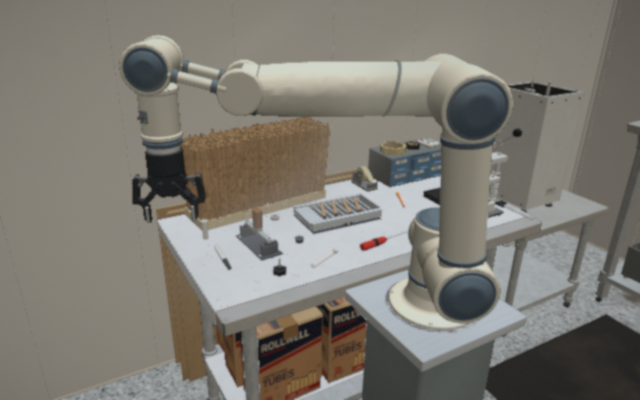

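View pics/side0.png

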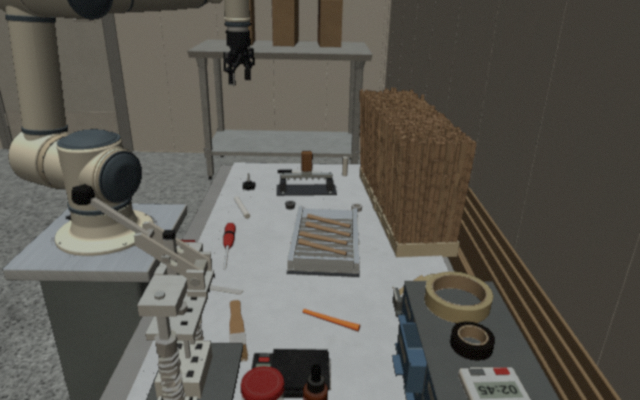

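The scene view shows the rake on its rest at about (260,235), its handle at (257,218), and the tray at (338,212). In the side view the rake handle is at (307,160), the rest at (306,185) and the tray at (325,240), with the post at (345,165) and the foot at (290,205).

```bash
python3 - <<'E'
from h import *
for n,boxes in(('scene',dict(handle=(248,205,268,232),rake=(235,205,290,262),tray=(285,190,388,235))),('side',dict(handle=(298,149,316,172),rake=(272,149,340,197),tray=(284,200,364,276)))):
    s=dict(np.load(f'{n}0.npz'));C=cloud(s,n)
    hsv=cv2.cvtColor(s['frame'],cv2.COLOR_RGB2HSV)
    for k,(a,b,c,d) in boxes.items():
        P=C[b:d,a:c].reshape(-1,3);H=hsv[b:d,a:c].reshape(-1,3)
        lo,hi=((.06,.13) if k=='handle' else (.02,.13) if k=='rake' else (.025,.05))
        m=(P[:,2]>lo)&(P[:,2]<hi)&(s['z_map'][b:d,a:c].ravel()>0)
        if k=='handle': m&=(H[:,0]<20)&(H[:,1]>80)
        Q=P[m]
        print(n,k,len(Q),'pct2',np.percentile(Q,2,0).round(3),'med',np.median(Q,0).round(3),'98',np.percentile(Q,98,0).round(3))
        if k!='handle':
            r=cv2.minAreaRect(Q[:,:2].astype(np.float32)*1000);print(r)
            print(np.round(cv2.boxPoints(r)))
E
```

```text
scene handle 40 pct2 [0.45  0.254 0.11 ] med [0.46  0.263 0.116] 98 [0.478 0.271 0.119]
scene rake 882 pct2 [0.386 0.142 0.021] med [0.463 0.261 0.042] 98 [0.649 0.287 0.117]
((500.81988525390625, 251.1865997314453), (137.4221649169922, 394.0916442871094), 64.9843978881836)
[[293. 272.]
 [650. 106.]
 [708. 230.]
 [351. 397.]]
scene tray 1561 pct2 [ 0.438 -0.164  0.025] med [ 0.525 -0.019  0.032] 98 [0.668 0.082 0.045]
((556.41650390625, -44.05950927734375), (255.96763610839844, 239.45269775390625), 87.19918823242188)
[[ 431. -166.]
 [ 670. -178.]
 [ 682.   78.]
 [ 443.   90.]]
side handle 193 pct2 [0.451 0.24  0.066] med [0.462 0.247 0.094] 98 [0.476 0.26  0.116]
side rake 681 pct2 [0.392 0.226 0.023] med [0.462 0.248 0.05 ] 98 [0.533 0.263 0.116]
((463.473388671875, 245.39283752441406), (147.39723205566406, 39.871543884277344), 3.544398784637451)
[[389. 261.]
 [391. 221.]
 [538. 230.]
 [536. 270.]]
side tray 2976 pct2 [ 0.44  -0.175  0.025] med [ 0.511 -0.072  0.033] 98 [0.583 0.072 0.041]
((512.3463745117188, -48.208251953125), (256.3232421875, 146.12673950195312), 87.00112915039062)
[[ 433. -172.]
 [ 579. -180.]
 [ 592.   76.]
 [ 446.   84.]]
```

Request:
step_arm(
  motion=[
    [[0.02,-0.03,0.02],[0,0,5]],
    [[0.05,-0.07,0.04],[0,0,10]],
    [[0.085,-0.12,0.05],[0,0,15]],
    [[0.12,-0.17,0.05],[0,0,20]],
    [[0.155,-0.215,0.05],[0,0,24]],
    [[0.185,-0.255,0.05],[0,0,26]],
    [[0.205,-0.285,0.05],[0,0,26]],
    [[0.216,-0.299,0.05],[0,0,26]],
    [[0.216,-0.299,0.05],[0,0,26]],
    [[0.216,-0.299,0.05],[0,0,26]],
  ],
  grip=1,
)

```text
time: 1.35
tcp_pos: [0.4616, 0.2492, 0.261]
eef_rot: [-0.0, -0.016, 1.0, 0.0]
wrist_force: [1.2, 0.1, 0.1]
gripper_width: 0.0851
finger_force: 0.0
```

```bash
python3 - <<'E'
from h import *
n='wrist'
s=snap(n);cv2.imwrite(f'pics/{n}1.png',s['frame'][...,::-1]);np.savez(f'{n}1.npz',**s)
print(s['T'].round(3),s['mtx']);st=robot.state();print({k:st[k] for k in('time','tcp_pos','eef_rot','wrist_force')})
C=cloud(s,n);P=C.reshape(-1,3);z=s['z_map'].ravel()
def rect(m,t):
    Q=P[m&(z>0)]
    if len(Q)<20: print(t,len(Q));return
    r=cv2.minAreaRect(Q[:,:2].astype(np.float32)*1000);print(t,len(Q),np.round(r[0]),np.round(r[1]),round(r[2],2),'zmed',np.median(Q[:,2]).round(4))
near=(abs(P[:,0]-.462)<.1)&(abs(P[:,1]-.25)<.06)
for lo,hi in((.108,.125),(.046,.064),(.028,.045)): rect(near&(P[:,2]>lo)&(P[:,2]<hi),(lo,hi))
E
```

```text
[[-0.033 -0.965 -0.262  0.396]
 [ 0.999 -0.031 -0.009  0.248]
 [ 0.001 -0.262  0.965  0.424]
 [ 0.     0.     0.     1.   ]] [[309.70691629   0.         322.62649806]
 [  0.         309.70691629 196.51374762]
 [  0.           0.           1.        ]]
{'time': 1.4, 'tcp_pos': array([0.46154671, 0.24934757, 0.26107776]), 'eef_rot': array([-1.25201560e-04, -1.63561203e-02,  9.99866203e-01,  1.94908537e-04]), 'wrist_force': array([-0.68529389,  0.47993092, -0.26168152])}
(0.108, 0.125) 625 [465. 259.] [30. 22.] 2.03 zmed 0.1178
(0.046, 0.064) 915 [466. 259.] [147.  17.] 3.11 zmed 0.0533
(0.028, 0.045) 827 [466. 259.] [151.  49.] 2.97 zmed 0.0405
```

View pics/wrist1.png

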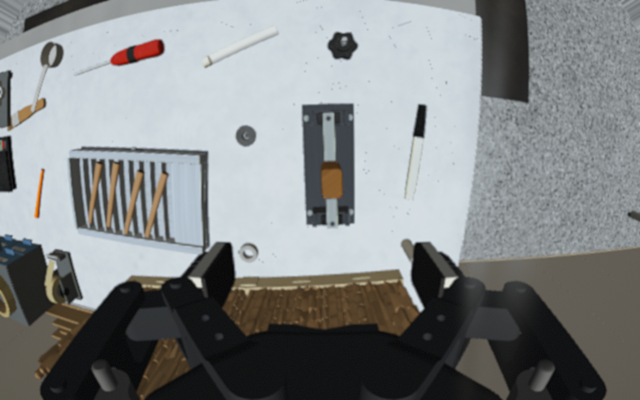

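The wrist view shows the rake upright on its rest at (330,165), with its handle at (332,180). The tray is at (140,197), its landing on the right at column 185, towards the rake, with four askew cones at columns 95–160.

Request:
step_arm(
  motion=[
    [[0.002,0.005,-0.02],[0,0,1.1]],
    [[0.004,0.01,-0.06],[0,0,1.1]],
    [[0.004,0.01,-0.1],[0,0,1.1]],
    [[0.004,0.01,-0.14],[0,0,1.1]],
    [[0.004,0.01,-0.165],[0,0,1.1]],
    [[0.004,0.01,-0.18],[0,0,1.1]],
    [[0.004,0.01,-0.185],[0,0,1.1]],
    [[0.004,0.01,-0.185],[0,0,1.1]],
  ],
)

```text
time: 2.4
tcp_pos: [0.4663, 0.2585, 0.0765]
eef_rot: [0.0, -0.025, 1.0, 0.0]
wrist_force: [0.0, 0.0, -0.2]
gripper_width: 0.0853
finger_force: 0.0
```

```bash
python3 - <<'E'
from h import *
s=dict(np.load('wrist1.npz'));C=cloud(s,'wrist');P=C.reshape(-1,3);z=s['z_map'].ravel()
m=(abs(P[:,0]-.512)<.1)&(abs(P[:,1]+.048)<.15)&(z>0)
for lo,hi in((.024,.05),(.0325,.04)):
    Q=P[m&(P[:,2]>lo)&(P[:,2]<hi)]
    r=cv2.minAreaRect(Q[:,:2].astype(np.float32)*1000);print(len(Q),r,np.round(cv2.boxPoints(r)))
# in tray frame: rails height vs y
a=np.deg2rad(-2.9);c=np.array([.512,-.048]);R=np.array([[np.cos(a),-np.sin(a)],[np.sin(a),np.cos(a)]])
for f in('wrist','side'):
    s=dict(np.load('wrist1.npz' if f=='wrist' else 'side0.npz'));C=cloud(s,f);P=C.reshape(-1,3);z=s['z_map'].ravel()
    L=(P[:,:2]-c)@R
    for sg in(-1,1):
        m=(abs(L[:,0]-sg*.067)<.005)&(abs(L[:,1])<.118)&(z>0)&(P[:,2]>.025)&(P[:,2]<.045)
        if m.sum()>10: print(f,sg,m.sum(),np.polyfit(L[m,1],P[m,2],1))
    hsv=cv2.cvtColor(s['frame'],cv2.COLOR_RGB2HSV).reshape(-1,3)
    ok=(hsv[:,0]<22)&(hsv[:,1]>80)&(abs(L[:,0])<.06)&(abs(L[:,1])<.12)&(z>0)&(P[:,2]>.028)
    M=ok.reshape(400,640).astype(np.uint8);k,lab,st,ce=cv2.connectedComponentsWithStats(M)
    for i in range(1,k):
        if st[i,4]>25:
            q=L[(lab==i).ravel()];r=cv2.minAreaRect(q.astype(np.float32)*1000);print(f,np.round(r[0]),np.round(r[1]),round(r[2]),'zmax',P[(lab==i).ravel(),2].max().round(3),'y',q[:,1].min().round(3),q[:,1].max().round(3))
E
```

```text
8979 ((516.002685546875, -44.02919006347656), (252.5901641845703, 147.53343200683594), 86.96361541748047) [[ 436. -166.]
 [ 583. -174.]
 [ 596.   78.]
 [ 449.   86.]]
3343 ((516.0645141601562, -44.095428466796875), (251.8069305419922, 147.40821838378906), 86.89468383789062) [[ 436. -166.]
 [ 583. -174.]
 [ 596.   78.]
 [ 449.   86.]]
wrist -1 719 [0.00096107 0.03518923]
wrist 1 860 [0.00205104 0.0338962 ]
wrist [ -1. -65.] [ 11. 109.] 68 zmax 0.044 y -0.084 -0.041
wrist [ -0. -27.] [ 12. 111.] 73 zmax 0.043 y -0.043 -0.005
wrist [ 8. 14.] [ 10. 109.] 66 zmax 0.044 y -0.006 0.04
wrist [ 8. 56.] [ 11. 109.] 68 zmax 0.044 y 0.034 0.08
side -1 227 [-0.00136203  0.03434927]
side 1 228 [-0.00190715  0.03426096]
side [ 6. 50.] [ 12. 105.] 71 zmax 0.04 y 0.029 0.07
side [5. 8.] [ 10. 107.] 68 zmax 0.041 y -0.014 0.029
side [ -4. -33.] [ 11. 104.] 74 zmax 0.041 y -0.051 -0.016
side [ -4. -73.] [  9. 105.] 69 zmax 0.041 y -0.092 -0.051
```

Request:
step_arm(
  motion=[
    [[0,0,0],[0,0,0]],
    [[0,0,0],[0,0,0]],
    [[0,0,0],[0,0,0]],
    [[0,0,0],[0,0,0]],
    [[0,0,0],[0,0,0]],
    [[0,0,0],[0,0,0]],
    [[0,0,0],[0,0,0]],
    [[0,0,0],[0,0,0]],
  ],
  grip=0,
)

```text
time: 3.4
tcp_pos: [0.4665, 0.2583, 0.0766]
eef_rot: [0.0, -0.025, 1.0, 0.0]
wrist_force: [-0.5, 0.3, 5.6]
gripper_width: 0.0208
finger_force: 60.2
```

```bash
python3 - <<'E'
from h import *
st=robot.state();print(st)
E
```

```text
{'time': 3.4, 'joint_positions': array([ 4.41919022e-01, -7.42983591e-02,  1.63502375e+00,  5.74158291e-05,
        1.57984559e+00, -1.17905552e+00]), 'qd': array([ 1.30785814e-03, -7.00010609e-04, -1.20085038e-04,  5.53894497e-05,
       -2.79962655e-05, -2.01690014e-04]), 'tau': array([-2.30392199e-01, -3.53529203e+01, -3.83080459e+01, -1.26960995e-01,
        1.35430684e-01,  8.75527854e-03]), 'tcp_pos': array([0.4664853 , 0.25834313, 0.07660167]), 'eef_rot': array([ 4.55474085e-04, -2.50867466e-02,  9.99685147e-01,  2.33067534e-04]), 'wrist_force': array([-0.4762392 ,  0.29916515,  5.63797456]), 'ft_torque': array([ 0.12021968, -0.0153683 , -0.0003044 ]), 'finger_force': 60.154332518577576, 'gripper_width': 0.020836250340378434}
```

Request:
step_arm(
  motion=[
    [[0,0,0.01],[0,0,0]],
    [[0,0,0.03],[0,0,0]],
    [[0,0,0.06],[0,0,0]],
    [[0.005,-0.02,0.08],[0,0,-1]],
    [[0.02,-0.06,0.08],[0,0,-2]],
    [[0.03,-0.1,0.08],[0,0,-3]],
    [[0.04,-0.14,0.08],[0,0,-4]],
    [[0.05,-0.18,0.07],[0,0,-5]],
    [[0.055,-0.198,0.05],[0,0,-6]],
    [[0.055,-0.203,0.04],[0,0,-6]],
    [[0.055,-0.203,0.04],[0,0,-6]],
    [[0.055,-0.203,0.04],[0,0,-6]],
  ],
)

```text
time: 4.9
tcp_pos: [0.5212, 0.0563, 0.1166]
eef_rot: [0.0, 0.026, 1.0, 0.0]
wrist_force: [1.3, -0.3, -1.4]
gripper_width: 0.0208
finger_force: 59.3
```

```bash
python3 - <<'E'
from h import *
n='wrist'
s=snap(n);np.savez('wrist2.npz',**s)
cv2.imwrite(f'pics/{n}2.png',s['frame'][...,::-1])
st=robot.state();print({k:st[k] for k in('time','tcp_pos','eef_rot','wrist_force','ft_torque')})
C=cloud(s,n);P=C.reshape(-1,3);z=s['z_map'].ravel()
Q=P[(abs(P[:,0]-.516)<.1)&(abs(P[:,1]+.048)<.15)&(z>0)&(P[:,2]>.024)&(P[:,2]<.05)]
r=cv2.minAreaRect(Q[:,:2].astype(np.float32)*1000);print('tray',len(Q),r,np.round(cv2.boxPoints(r)))
m=(abs(P[:,0]-.521)<.1)&(abs(P[:,1]-.056)<.04)&(z>0)&(P[:,2]>.075)&(P[:,2]<.11)
Q=P[m];r=cv2.minAreaRect(Q[:,:2].astype(np.float32)*1000);print('beam',len(Q),r,np.percentile(Q[:,2],[5,50,95]))
E
```

```text
{'time': 4.95, 'tcp_pos': array([0.52134116, 0.05629835, 0.1168593 ]), 'eef_rot': array([5.09329464e-04, 2.64370107e-02, 9.99650333e-01, 1.91508122e-04]), 'wrist_force': array([ 0.05979332,  0.1491174 , -1.74679179]), 'ft_torque': array([ 0.01201828, -0.00843756,  0.03410611])}
tray 20997 ((516.139404296875, -44.812225341796875), (251.7698211669922, 146.9662322998047), 87.0538558959961) [[ 436. -167.]
 [ 583. -174.]
 [ 596.   77.]
 [ 449.   85.]]
beam 3264 ((520.3798217773438, 57.159881591796875), (28.288236618041992, 145.42080688476562), 87.45564270019531) [0.08085864 0.09310903 0.09616363]
```

View pics/wrist2.png

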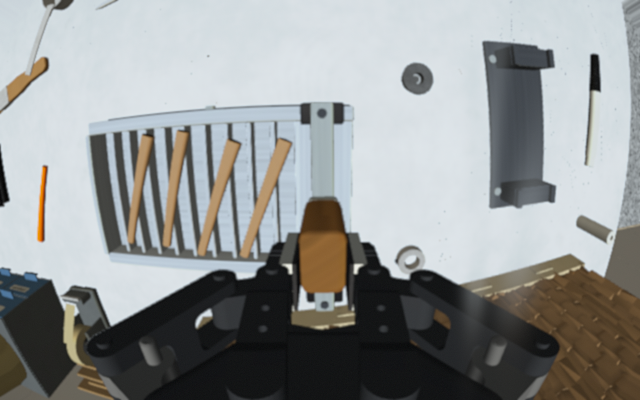

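The wrist view shows the rake over the landing, with its beam at column 322 and the near shoe on the rail line at (322,112). The four cones are still askew at columns 140–270.

Request:
step_arm(
  motion=[
    [[0.001,0,-0.01],[0,0,-0.4]],
    [[0.001,0,-0.022],[0,0,-0.4]],
    [[0.001,0,-0.031],[0,0,-0.4]],
    [[0.001,0,-0.035],[0,0,-0.4]],
    [[0.001,0,-0.036],[0,0,-0.4]],
    [[0.001,0,-0.036],[0,0,-0.4]],
  ],
)

```text
time: 5.7
tcp_pos: [0.5224, 0.0552, 0.0804]
eef_rot: [0.0, 0.031, 1.0, 0.0]
wrist_force: [-0.5, -0.0, -2.2]
gripper_width: 0.0209
finger_force: 59.3
```

Request:
step_arm(
  motion=[
    [[0,0,-0.0007],[0,0,0]],
    [[0,0,-0.001],[0,0,0]],
  ],
)

```text
time: 5.95
tcp_pos: [0.5223, 0.0552, 0.0793]
eef_rot: [0.0, 0.031, 1.0, 0.0]
wrist_force: [-0.1, -0.0, -1.0]
gripper_width: 0.021
finger_force: 59.3
```

Request:
step_arm(
  motion=[
    [[0,0,-0.0005],[0,0,0]],
    [[0,0,-0.0005],[0,0,0]],
  ],
)

```text
time: 6.2
tcp_pos: [0.5222, 0.0552, 0.0786]
eef_rot: [-0.0, 0.031, 1.0, -0.0]
wrist_force: [-0.3, -0.6, -1.9]
gripper_width: 0.0207
finger_force: 59.3
```

Request:
step_arm(
  motion=[
    [[0,0,-0.0005],[0,0,0]],
    [[0,0,-0.0005],[0,0,0]],
  ],
)

```text
time: 6.45
tcp_pos: [0.5222, 0.0552, 0.078]
eef_rot: [-0.0, 0.031, 1.0, -0.0]
wrist_force: [0.8, 0.2, -1.4]
gripper_width: 0.0208
finger_force: 59.3
```

Request:
step_arm(
  motion=[
    [[0,0,-0.0003],[0,0,0]],
    [[0,0,-0.0003],[0,0,0]],
  ],
)

```text
time: 6.7
tcp_pos: [0.5222, 0.0552, 0.0778]
eef_rot: [0.0, 0.031, 1.0, 0.0]
wrist_force: [0.3, 0.2, -1.8]
gripper_width: 0.0207
finger_force: 59.3
```

Request:
step_arm(
  motion=[
    [[0,0,-0.0003],[0,0,0]],
    [[0,0,-0.0003],[0,0,0]],
  ],
)

```text
time: 6.95
tcp_pos: [0.5222, 0.0552, 0.0777]
eef_rot: [0.0, 0.031, 1.0, -0.0]
wrist_force: [-0.5, 0.2, -0.4]
gripper_width: 0.0206
finger_force: 59.5
```

Request:
step_arm(
  motion=[
    [[0,0,-0.0003],[0,0,0]],
    [[0,0,-0.0003],[0,0,0]],
  ],
)

```text
time: 7.2
tcp_pos: [0.5223, 0.0552, 0.0777]
eef_rot: [0.0, 0.031, 1.0, 0.0]
wrist_force: [-2.6, -0.3, 3.7]
gripper_width: 0.0212
finger_force: 60.0
```

Request:
step_arm(
  motion=[
    [[0,0,-0.0003],[0,0,0]],
    [[0,0,-0.0003],[0,0,0]],
  ],
)

```text
time: 7.45
tcp_pos: [0.5222, 0.0552, 0.0776]
eef_rot: [0.0, 0.031, 1.0, 0.0]
wrist_force: [-2.2, 0.3, 5.3]
gripper_width: 0.0213
finger_force: 60.3
```

```bash
python3 - <<'E'
from h import *
st=robot.state();print({k:st[k] for k in('time','tcp_pos','eef_rot','wrist_force','ft_torque')})
E
```

```text
{'time': 7.45, 'tcp_pos': array([0.52224839, 0.0551893 , 0.07764209]), 'eef_rot': array([2.34533633e-04, 3.07416773e-02, 9.99527335e-01, 1.48043516e-05]), 'wrist_force': array([-2.20489706,  0.31036494,  5.28441528]), 'ft_torque': array([-0.02063489,  0.60921011, -0.08300111])}
```

Request:
step_arm(
  motion=[
    [[0,0,0.0001],[0,0.15,0]],
    [[0,0,0.0001],[0,0.3,0]],
  ],
)

```text
time: 7.7
tcp_pos: [0.5223, 0.0553, 0.0777]
eef_rot: [-0.002, 0.031, 1.0, -0.0]
wrist_force: [-3.9, 0.3, 4.7]
gripper_width: 0.0207
finger_force: 60.2
```

```bash
python3 - <<'E'
from h import *
st=robot.state();print({k:st[k] for k in('time','tcp_pos','eef_rot','wrist_force','ft_torque')})
E
```

```text
{'time': 7.7, 'tcp_pos': array([0.52232525, 0.0552515 , 0.07767231]), 'eef_rot': array([-2.31274562e-03,  3.07144585e-02,  9.99525524e-01, -1.61945717e-05]), 'wrist_force': array([-3.9129998 ,  0.25075082,  4.69474675]), 'ft_torque': array([-0.0808128 ,  0.33799676, -0.01005929])}
```

Request:
step_arm(
  motion=[
    [[-0.0002,-0.004,0],[0,0.05,0]],
    [[-0.0004,-0.008,0],[0,0.1,0]],
    [[-0.0006,-0.012,0],[0,0.15,0]],
    [[-0.0006,-0.012,0],[0,0.15,0]],
  ],
)

```text
time: 8.2
tcp_pos: [0.5223, 0.0429, 0.0777]
eef_rot: [-0.003, 0.031, 1.0, 0.0]
wrist_force: [0.1, 2.0, 4.9]
gripper_width: 0.0208
finger_force: 60.4
```

```bash
cat > s.py <<'E'
from h import *
st=robot.state();c,yh=np.array([.5172,-.0447]),np.array([.0515,.9987])
print(round(st['time'],2),st['tcp_pos'].round(5),st['wrist_force'].round(2),st['ft_torque'].round(2),'tray y',((st['tcp_pos'][:2]-c)@yh).round(4))
E
python3 s.py
```

```text
8.2 [0.52228 0.0429  0.07768] [0.1  2.01 4.92] [ 0.39 -0.24  0.03] tray y 0.0877
```

Request:
step_arm(
  motion=[
    [[-0.0002,-0.004,0.0001],[0,-0.1,0]],
    [[-0.0004,-0.008,0.0001],[0,-0.2,0]],
    [[-0.0006,-0.012,0.0001],[0,-0.25,0]],
    [[-0.0008,-0.016,0.0001],[0,-0.25,0]],
  ],
)

```text
time: 8.7
tcp_pos: [0.5213, 0.0273, 0.0777]
eef_rot: [-0.001, 0.031, 1.0, 0.0]
wrist_force: [-0.0, 3.5, 5.6]
gripper_width: 0.0205
finger_force: 60.4
```

```bash
python3 s.py
```

```text
8.7 [0.52127 0.02735 0.07766] [-0.04  3.47  5.58] [ 0.78 -0.13  0.01] tray y 0.0722
```

Request:
step_arm(
  motion=[
    [[-0.0002,-0.004,0.0001],[0,-0.05,0]],
    [[-0.0004,-0.008,0.0002],[0,-0.1,0]],
    [[-0.0006,-0.012,0.0003],[0,-0.1,0]],
    [[-0.0008,-0.016,0.0003],[0,-0.1,0]],
  ],
)

```text
time: 9.2
tcp_pos: [0.5202, 0.0112, 0.0777]
eef_rot: [-0.001, 0.031, 1.0, 0.0]
wrist_force: [1.2, 3.7, 5.0]
gripper_width: 0.0204
finger_force: 60.3
```

```bash
python3 s.py
```

```text
9.2 [0.52021 0.01116 0.07765] [1.18 3.67 4.99] [ 0.75 -0.11  0.  ] tray y 0.0559
```

Request:
step_arm(
  motion=[
    [[-0.0002,-0.004,0.0001],[0,0,0]],
    [[-0.0004,-0.008,0.0001],[0,0,0]],
    [[-0.0006,-0.012,0.0002],[0,0,0]],
    [[-0.0008,-0.016,0.0002],[0,0,0]],
  ],
)

```text
time: 9.7
tcp_pos: [0.5192, -0.005, 0.0777]
eef_rot: [-0.001, 0.031, 1.0, 0.0]
wrist_force: [0.2, 2.8, 5.6]
gripper_width: 0.0207
finger_force: 60.3
```

```bash
python3 s.py
```

```text
9.7 [ 0.51925 -0.005    0.07765] [0.15 2.77 5.64] [ 0.74 -0.1   0.02] tray y 0.0398
```

Request:
step_arm(
  motion=[
    [[-0.0002,-0.004,0.0001],[0,0,0]],
    [[-0.0004,-0.008,0.0002],[0,0,0]],
    [[-0.0006,-0.012,0.0003],[0,0,0]],
    [[-0.0008,-0.016,0.0003],[0,0,0]],
  ],
)

```text
time: 10.2
tcp_pos: [0.5182, -0.0212, 0.0777]
eef_rot: [-0.001, 0.031, 1.0, -0.0]
wrist_force: [-0.2, 2.3, 4.3]
gripper_width: 0.0206
finger_force: 60.1
```

```bash
python3 s.py
```

```text
10.2 [ 0.51824 -0.02121  0.07765] [-0.21  2.28  4.29] [ 0.51 -0.11  0.01] tray y 0.0235
```

Request:
step_arm(
  motion=[
    [[-0.0002,-0.004,0],[0,0,0]],
    [[-0.0004,-0.008,0],[0,0,0]],
    [[-0.0006,-0.012,0],[0,0,0]],
    [[-0.0008,-0.016,0],[0,0,0]],
  ],
)

```text
time: 10.7
tcp_pos: [0.5174, -0.0372, 0.0776]
eef_rot: [-0.001, 0.031, 1.0, -0.0]
wrist_force: [0.0, 1.4, 1.0]
gripper_width: 0.0206
finger_force: 59.9
```

```bash
python3 s.py; python3 - <<'E'
from h import *
s=snap('wrist');cv2.imwrite('pics/wrist3.png',s['frame'][...,::-1])
E
```

```text
10.7 [ 0.51743 -0.03721  0.07763] [0.01 1.4  1.04] [ 0.32 -0.07  0.04] tray y 0.0075
```

View pics/wrist3.png

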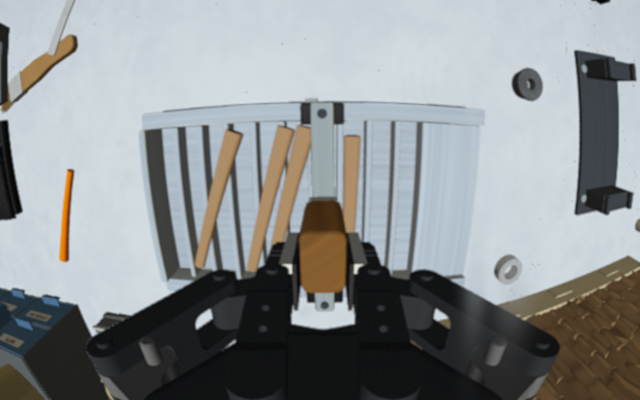

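The wrist view at mid-stroke shows the rake beam at column 322. One cone is already down in a groove behind it at column 352, and three are ahead at columns 220, 268 and 292.

Request:
step_arm(
  motion=[
    [[-0.0002,-0.004,-0.0003],[0,0,0]],
    [[-0.0004,-0.008,-0.0004],[0,0,0]],
    [[-0.0006,-0.012,-0.0004],[0,0,0]],
    [[-0.0006,-0.012,-0.0004],[0,0,0]],
  ],
)

```text
time: 11.25
tcp_pos: [0.517, -0.0494, 0.0776]
eef_rot: [-0.001, 0.031, 1.0, -0.0]
wrist_force: [-0.7, 1.0, 3.1]
gripper_width: 0.0207
finger_force: 60.1
```

```bash
python3 s.py
```

```text
11.25 [ 0.51705 -0.04938  0.07758] [-0.65  1.04  3.09] [ 0.12 -0.12  0.04] tray y -0.0047
```

Request:
step_arm(
  motion=[
    [[-0.0002,-0.004,-0.0001],[0,0,0]],
    [[-0.0004,-0.008,-0.0001],[0,0,0]],
    [[-0.0006,-0.012,-0.0001],[0,0,0]],
    [[-0.0006,-0.012,-0.0001],[0,0,0]],
  ],
)

```text
time: 11.75
tcp_pos: [0.5165, -0.0613, 0.0776]
eef_rot: [-0.001, 0.031, 1.0, -0.0]
wrist_force: [0.1, 1.4, 5.1]
gripper_width: 0.0207
finger_force: 60.3
```

```bash
python3 s.py
```

```text
11.75 [ 0.51649 -0.06133  0.0776 ] [0.07 1.42 5.05] [ 0.33 -0.13  0.07] tray y -0.0166
```

Request:
step_arm(
  motion=[
    [[-0.0002,-0.004,0],[0,0,0]],
    [[-0.0004,-0.008,0],[0,0,0]],
    [[-0.0006,-0.012,0],[0,0,0]],
    [[-0.0006,-0.012,0],[0,0,0]],
  ],
)

```text
time: 12.25
tcp_pos: [0.5159, -0.0731, 0.0776]
eef_rot: [-0.001, 0.031, 1.0, -0.0]
wrist_force: [-1.0, 1.7, 5.4]
gripper_width: 0.0209
finger_force: 60.3
```

```bash
python3 s.py
```

```text
12.25 [ 0.51589 -0.07307  0.07757] [-1.01  1.7   5.35] [ 0.43 -0.1  -0.04] tray y -0.0284
```

Request:
step_arm(
  motion=[
    [[-0.0002,-0.004,0.0001],[0,0,0]],
    [[-0.0004,-0.008,0.0001],[0,0,0]],
    [[-0.0006,-0.012,0.0001],[0,0,0]],
    [[-0.0006,-0.012,0.0001],[0,0,0]],
  ],
)

```text
time: 12.75
tcp_pos: [0.5152, -0.0854, 0.0776]
eef_rot: [-0.001, 0.031, 1.0, -0.0]
wrist_force: [-0.7, 1.9, 5.2]
gripper_width: 0.0206
finger_force: 60.3
```

```bash
python3 s.py
```

```text
12.75 [ 0.5152  -0.08537  0.07757] [-0.69  1.9   5.24] [ 0.4  -0.1   0.04] tray y -0.0407
```

Request:
step_arm(
  motion=[
    [[-0.0002,-0.004,0.0001],[0,0,0]],
    [[-0.0004,-0.008,0.0001],[0,0,0]],
    [[-0.0006,-0.012,0.0001],[0,0,0]],
    [[-0.0006,-0.012,0.0001],[0,0,0]],
  ],
)

```text
time: 13.25
tcp_pos: [0.5145, -0.0976, 0.0776]
eef_rot: [-0.001, 0.031, 1.0, -0.0]
wrist_force: [-0.9, 1.6, 4.3]
gripper_width: 0.0205
finger_force: 60.2
```

```bash
python3 s.py
```

```text
13.25 [ 0.51446 -0.0976   0.07757] [-0.94  1.58  4.35] [ 0.14 -0.06  0.01] tray y -0.053
```

Request:
step_arm(
  motion=[
    [[-0.0002,-0.004,0],[0,0,0]],
    [[-0.0004,-0.008,0],[0,0,0]],
    [[-0.0006,-0.012,0],[0,0,0]],
    [[-0.0006,-0.012,0],[0,0,0]],
  ],
)

```text
time: 13.75
tcp_pos: [0.514, -0.1094, 0.0775]
eef_rot: [-0.001, 0.031, 1.0, -0.0]
wrist_force: [0.7, 1.9, 4.8]
gripper_width: 0.021
finger_force: 60.2
```

```bash
python3 s.py;python3 - <<'E'
from h import *
s=snap('wrist');cv2.imwrite('pics/wrist4.png',s['frame'][...,::-1])
E
```

```text
13.75 [ 0.51398 -0.10938  0.07754] [0.68 1.9  4.81] [ 0.31 -0.15  0.01] tray y -0.0648
```

View pics/wrist4.png

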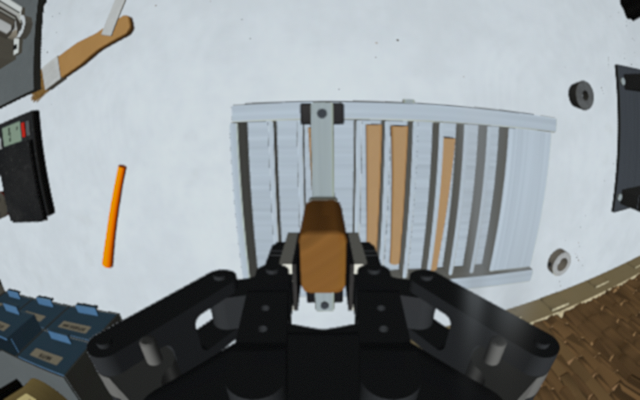

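The wrist view shows three cones down in grooves behind the rake at columns 373, 400 and 443. The last one is just ahead of the beam at column 310.

Request:
step_arm(
  motion=[
    [[-0.0002,-0.004,0],[0,0,0]],
    [[-0.0004,-0.008,0],[0,0,0]],
    [[-0.0006,-0.012,0],[0,0,0]],
    [[-0.0006,-0.012,0],[0,0,0]],
  ],
)

```text
time: 14.3
tcp_pos: [0.5133, -0.1214, 0.0775]
eef_rot: [-0.001, 0.031, 1.0, -0.0]
wrist_force: [0.4, 1.6, 4.4]
gripper_width: 0.0206
finger_force: 60.2
```

```bash
python3 s.py
```

```text
14.3 [ 0.51332 -0.12143  0.07751] [0.36 1.61 4.43] [ 0.25 -0.1   0.01] tray y -0.0768
```

Request:
step_arm(
  motion=[
    [[-0.0002,-0.004,0],[0,0,0]],
    [[-0.0004,-0.008,0],[0,0,0]],
    [[-0.0006,-0.012,0],[0,0,0]],
    [[-0.0006,-0.012,0],[0,0,0]],
  ],
)

```text
time: 14.8
tcp_pos: [0.5127, -0.1335, 0.0775]
eef_rot: [-0.001, 0.031, 1.0, -0.0]
wrist_force: [0.2, 1.6, 3.9]
gripper_width: 0.0209
finger_force: 60.2
```

```bash
python3 s.py
```

```text
14.8 [ 0.51272 -0.13346  0.07752] [0.17 1.59 3.86] [ 0.25 -0.13  0.03] tray y -0.0889
```

Request:
step_arm(
  motion=[
    [[-0.0002,-0.004,0],[0,0,0]],
    [[-0.0005,-0.009,0],[0,0,0]],
    [[-0.0005,-0.009,0],[0,0,0]],
  ],
)

```text
time: 15.18
tcp_pos: [0.5122, -0.1425, 0.0775]
eef_rot: [-0.001, 0.031, 1.0, -0.0]
wrist_force: [0.2, 0.5, 3.3]
gripper_width: 0.021
finger_force: 60.1
```

```bash
python3 s.py;python3 - <<'E'
from h import *
s=snap('wrist');cv2.imwrite('pics/wrist5.png',s['frame'][...,::-1])
E
```

```text
15.18 [ 0.5122  -0.1425   0.07747] [0.18 0.48 3.31] [ 0.11 -0.1   0.05] tray y -0.0979
```

View pics/wrist5.png

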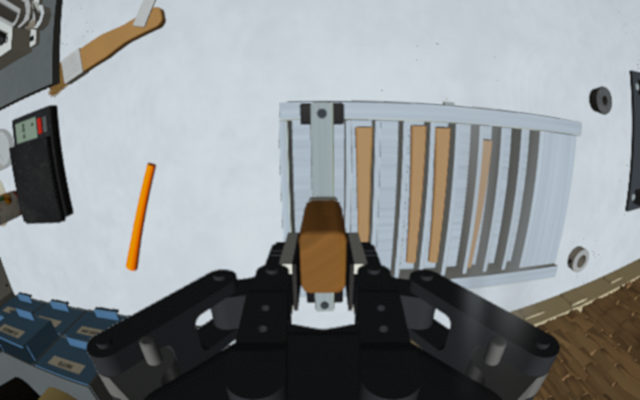

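The wrist view shows all four cones down in grooves behind the rake, at columns 363, 415, 440 and 483. The stroke is done, so I lift off and return.

Request:
step_arm(
  motion=[
    [[0,0,0.01],[0,0,0]],
    [[0,0,0.035],[0,0,0]],
    [[0,0.01,0.065],[0,-0.1,0]],
    [[-0.004,0.04,0.08],[0,-0.1,1]],
    [[-0.01,0.09,0.08],[0,-0.1,2]],
    [[-0.015,0.14,0.08],[0,-0.1,3]],
    [[-0.021,0.19,0.08],[0,-0.1,4]],
    [[-0.027,0.24,0.08],[0,-0.1,5]],
    [[-0.033,0.29,0.08],[0,-0.1,6]],
    [[-0.039,0.34,0.08],[0,-0.1,6.4]],
    [[-0.044,0.38,0.07],[0,-0.1,6.4]],
    [[-0.0457,0.4008,0.06],[0,-0.1,6.4]],
  ],
)

```text
time: 16.73
tcp_pos: [0.4659, 0.2604, 0.1368]
eef_rot: [-0.0, -0.026, 1.0, -0.001]
wrist_force: [-0.3, 0.0, -1.9]
gripper_width: 0.0208
finger_force: 59.4
```

Request:
step_arm(
  motion=[
    [[0,0,-0.01],[0,0,0]],
    [[0,0,-0.02],[0,0,0]],
    [[0,0,-0.02],[0,0,0]],
    [[0,0,-0.02],[0,0,0]],
  ],
)

```text
time: 17.23
tcp_pos: [0.467, 0.2582, 0.118]
eef_rot: [0.0, -0.024, 1.0, -0.0]
wrist_force: [1.5, 0.7, -1.5]
gripper_width: 0.0208
finger_force: 59.3
```

```bash
python3 s.py; python3 - <<'E'
from h import *
n='wrist'
s=snap(n);np.savez('wrist6.npz',**s)
cv2.imwrite(f'pics/{n}6.png',s['frame'][...,::-1])
print(robot.state()['eef_rot'])
C=cloud(s,n);P=C.reshape(-1,3);z=s['z_map'].ravel()
near=(abs(P[:,0]-.465)<.1)&(abs(P[:,1]-.258)<.06)&(z>0)
for t,lo,hi in(('rest',.028,.048),('plate',.006,.048),('beam',.075,.1)):
    Q=P[near&(P[:,2]>lo)&(P[:,2]<hi)];r=cv2.minAreaRect(Q[:,:2].astype(np.float32)*1000);print(t,len(Q),r,np.percentile(Q[:,2],[5,50,95]))
Q=P[near&(P[:,2]>.085)&(P[:,2]<.1)&((abs(P[:,0]-.465)>.03))];print(np.polyfit(Q[:,0]-.465,Q[:,2],1))
E
```

```text
17.23 [0.46703 0.25818 0.11797] [ 1.46  0.65 -1.53] [ 0.03 -0.01 -0.  ] tray y 0.2999
[ 4.89774332e-04 -2.45175895e-02  9.99699276e-01  7.90505784e-05]
rest 509 ((399.8286437988281, 254.9555206298828), (17.984773635864258, 49.5245246887207), 3.200061798095703) [0.034434   0.0408258  0.04223773]
plate 4792 ((447.4179992675781, 257.4839172363281), (133.20314025878906, 69.87860870361328), 3.591836452484131) [0.00607541 0.0067214  0.04095015]
beam 3151 ((466.3680725097656, 258.8486022949219), (145.82159423828125, 28.226051330566406), 3.276451349258423) [0.08209286 0.09442722 0.09594282]
[0.00097425 0.09468382]
```

View pics/wrist6.png

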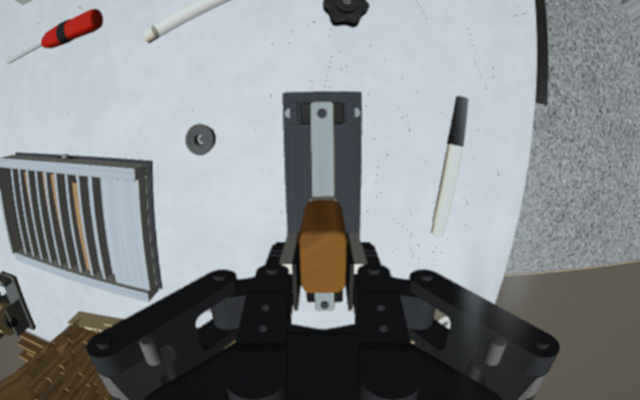

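The wrist view shows the rake above its rest, centred: the beam is at column 322 and the notch block at (322,112). It matches the measured rest centre to within 1 mm, so I lower it.

Request:
step_arm(
  motion=[
    [[-0.0005,0,-0.01],[0,0,0]],
    [[-0.0005,0,-0.022],[0,0,0]],
    [[-0.0005,0,-0.032],[0,0,0]],
    [[-0.0005,0,-0.037],[0,0,0]],
    [[-0.0005,0,-0.039],[0,0,0]],
    [[-0.0005,0,-0.04],[0,0,0]],
    [[-0.0005,0,-0.04],[0,0,0]],
  ],
)

```text
time: 18.15
tcp_pos: [0.4663, 0.2591, 0.0779]
eef_rot: [0.0, -0.025, 1.0, 0.0]
wrist_force: [0.4, 0.3, -1.3]
gripper_width: 0.0208
finger_force: 59.3
```

Request:
step_arm(
  motion=[
    [[0,0,-0.0004],[0,0,0]],
    [[0,0,-0.0005],[0,0,0]],
  ],
)

```text
time: 18.4
tcp_pos: [0.4662, 0.259, 0.0772]
eef_rot: [0.0, -0.025, 1.0, 0.0]
wrist_force: [0.2, -0.3, -1.4]
gripper_width: 0.0211
finger_force: 59.3
```

```bash
python3 s.py
```

```text
18.4 [0.46618 0.25901 0.07724] [ 0.16 -0.35 -1.42] [-0.01  0.04 -0.  ] tray y 0.3007
```

Request:
step_arm(
  motion=[
    [[0,0,-0.0003],[0,0,0]],
    [[0,0,-0.0005],[0,0,0]],
  ],
)

```text
time: 18.65
tcp_pos: [0.4661, 0.259, 0.0767]
eef_rot: [0.0, -0.025, 1.0, -0.0]
wrist_force: [0.0, -0.7, -0.2]
gripper_width: 0.0208
finger_force: 59.5
```

Request:
step_arm(
  motion=[
    [[0,0,-0.0003],[0,0,0]],
    [[0,0,-0.0003],[0,0,0]],
  ],
)

```text
time: 18.9
tcp_pos: [0.4661, 0.259, 0.0766]
eef_rot: [0.0, -0.025, 1.0, 0.0]
wrist_force: [-0.8, -0.8, 2.0]
gripper_width: 0.0204
finger_force: 59.7
```

Request:
step_arm(
  motion=[
    [[0,0,0],[0,0,0]],
    [[0,0,0],[0,0,0]],
    [[0,0,0],[0,0,0]],
    [[0,0,0],[0,0,0]],
    [[0,0,0],[0,0,0]],
    [[0,0,0],[0,0,0]],
    [[0,0,0],[0,0,0]],
    [[0,0,0.01],[0,0,0]],
    [[0,0,0.03],[0,0,0]],
    [[0,0,0.07],[0,0,0]],
  ],
  grip=1,
)

```text
time: 20.15
tcp_pos: [0.4655, 0.2587, 0.1468]
eef_rot: [-0.001, -0.025, 1.0, -0.001]
wrist_force: [0.9, -0.0, 1.2]
gripper_width: 0.0858
finger_force: 0.0
```

Request:
step_arm(
  motion=[
    [[0,0,0.04],[0,0,0]],
    [[0,0,0.08],[0,0,0]],
    [[0,0,0.11],[0,0,0]],
    [[0,0,0.12],[0,0,0]],
    [[0,0,0.12],[0,0,0]],
    [[0,0,0.12],[0,0,0]],
  ],
)

```text
time: 20.9
tcp_pos: [0.4657, 0.2588, 0.2646]
eef_rot: [-0.001, -0.025, 1.0, -0.001]
wrist_force: [-0.3, 0.6, 0.2]
gripper_width: 0.0853
finger_force: 0.0
```

```bash
python3 - <<'E'
from h import *
n='wrist'
s=snap(n)
cv2.imwrite(f'pics/{n}7.png',s['frame'][...,::-1])
C=cloud(s,n);P=C.reshape(-1,3);z=s['z_map'].ravel()
near=(abs(P[:,0]-.465)<.1)&(abs(P[:,1]-.258)<.06)&(z>0)
for t,lo,hi in(('top',.108,.125),('beam',.046,.064),('rest',.028,.045)):
    Q=P[near&(P[:,2]>lo)&(P[:,2]<hi)];r=cv2.minAreaRect(Q[:,:2].astype(np.float32)*1000);print(t,len(Q),r,np.median(Q[:,2]))
c=np.array([.516,-.0445]);a=np.deg2rad(-2.95);R=np.array([[np.cos(a),-np.sin(a)],[np.sin(a),np.cos(a)]])
L=(P[:,:2]-c)@R;hsv=cv2.cvtColor(s['frame'],cv2.COLOR_RGB2HSV).reshape(-1,3)
ok=(hsv[:,0]<22)&(hsv[:,1]>80)&(abs(L[:,0])<.062)&(abs(L[:,1])<.12)&(z>0)
k,lab,st,ce=cv2.connectedComponentsWithStats(ok.reshape(400,640).astype(np.uint8))
for i in range(1,k):
    if st[i,4]>25:
        q=L[(lab==i).ravel()];r=cv2.minAreaRect(q.astype(np.float32)*1000);print(np.round(r[0]),np.round(r[1]),round(r[2]),np.percentile(P[(lab==i).ravel(),2],[50,98]).round(3))
E
```

```text
top 606 ((464.94818115234375, 259.50469970703125), (30.226505279541016, 20.875465393066406), 3.329662561416626) 0.11767518493464532
beam 895 ((465.2215270996094, 259.6844482421875), (144.05462646484375, 14.454935073852539), 3.2020232677459717) 0.05327847106279282
rest 803 ((466.143798828125, 258.944580078125), (149.97152709960938, 49.23932647705078), 3.987790107727051) 0.04012175840099147
[-35. -72.] [11. 41.] 88 [0.025 0.028]
[-32. -33.] [12. 51.] 89 [0.024 0.027]
[-23. -12.] [12. 68.] 89 [0.025 0.028]
[ 4. 28.] [ 12. 108.] 90 [0.024 0.027]
```

View pics/wrist7.png

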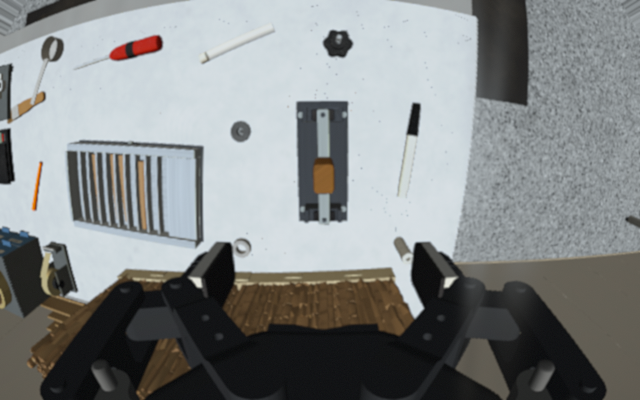

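The wrist view shows the rake upright in its notches at (323,165). All four cones lie parallel in grooves at columns 97–142 with tops at 25–28 mm, and the bystanders are unmoved.

```bash
python3 -c "
from cell import workorder;print(workorder.close_job())"
```

```text
the job is handed in; nothing more can be done
None
```

The job is handed in: all four cones lie parallel in the grooves, the rake is back upright in its notches with nothing else moved, and the shoes were kept at roughly 3 to 8 N on the rails by the readings between steps (about 21 s in all).

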